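Raise the inspection lamp arm to its marker

ROBOT

A 7-joint arm with a two-finger parallel gripper is mounted at the origin on the work surface. World frame = base frame: x ahead of the robot, y to its left, z up, the work surface at z = 0. Lengths are in m, angles in rad, forces in N, time in s.
With the tool pointing down it reaches from about 0.425 to 0.925 m from the base axis. Payload 6.8 kg.
Tool frame: the origin (TCP) lies on the mounting face of the last link; the fingertips stand 173 mm ahead of it and the grasp point (between the pads) lies 155 mm ahead of it; z points along the fingers, y is the line along which they close (so a half turn about z gives the same grasp; the last joint's range is limited). The gripper opens to 85 mm and grips with 20 to 120 N. Pads are 22 mm wide; open, the fingers measure 114 mm over their backs; the gripper's body (76 mm by 85 mm) begins 54 mm behind the grasp point. The pads swing forward as they close: fully open they stand 13 mm farther back than shut.
Start: joints at [-1.399, 0.477, 0.022, 1.555, -0.011, 1.109, -0.083], TCP at [0.186, 0.649, 0.405] pointing down, gripper open.
Joint ranges: [-2.96, 2.96], [-0.34, 2.1], [-1.41, 1.46], [0.24, 2.44], [-1.37, 4.51], [0.17, 1.92], [-2.96, 2.96]. Speed limits (rad/s): [2.39, 2.39, 3.14, 3.14, 3.14, 3.14, 3.14].

INTERFACE

Orientations are given as a unit quaternion [w, x, y, z].
In Python, from station import bot gives the robot as it stands. The module is installed in compiled form; this text tells all that it offers.
- The arm moves only by the shell command python3 -m pendant 'ROWS' [FORCE]. ROWS is JSON, a list of rows, each a list of 5 numbers: the finger opening in m, from 0 to 0.0854, then the shift along the tool's x, y, z in m, then the turn about the tool's z in degrees. In form: [[jaw, x, y, z, yaw], ...]. A call has 1 to 12 rows; each row shifts and turns the commanded pose from where the row before left it, along the tool's axes as they then stand; what a row does not reach is not made up. A row lasts 1/12 s, in which the tool goes at most 41.7 mm and 7.16 degrees, less where a joint would pass 70% of its speed; a pose out of reach is approached as far as the arm can. A call with a gripper value outside its range is refused whole. The fingers move at their own pace and stop on an object; FORCE is the grip in N (left out, the last holds). Time passes only in rows, so rows that do not move let the fingers close. It gives the time, the measured TCP pose, the force, the opening and the grip force at its end, in the units of the state.
- bot.get_obs(): the state, without advancing time (a new reading comes with each control period).
- bot.read_camera(name): name is "side" or "top"; returns (picture, depth): 420x560x3 uint8, blue, green, red; 420x560 float32, m along the optical axis (not along the pixel's ray), 0 where there is no reading.
- bot.camera_model(name): a dict with "intrinsics" (3x3 intrinsics, pixels), "dist_coeffs" ([k1, k2, p1, p2, k3] as OpenCV has them; the pictures are not rectified), "R" (3x3) and "t" (3): a world point X has camera coordinates R X + t. Camera axes: x right, y down, z forward; pixel columns grow to the right and rows downward; lengths in m; the calibration is good to about 2 mm. A picture is of the moment at which its call begins. camera_model takes no time and is no camera call.
- bot.hand_in(): hands the job in; it is judged then, once.
Trained networks look in the newest picture that a camera, given by its name, has taken for a name from the list of things; names that differ only in an ending like _2 or _b are one class to them, and where a whole thing is asked for, a point or a joint stands for the part that bears it (a point fixed in the world has none). Each returns a list of dicts, best first, with "score" (0 to 1); they miss things now and then, are a little off and sometimes report something else, mostly with a low value. They report only what shows in the picture. A call takes as long as a camera call.
- bot.boxes_of(name, camera): "at" ([column, row] in pixels, amid what is visible of it).
- bot.trace(name, camera): "mask" (420x560 bool, what is visible of it) and "at" ([column, row] in pixels, amid what is visible of it).
- bot.pinpoint(name, camera): "at" ([column, row] in pixels: a listed point, or the origin of a listed thing).
The state is a dict: "t": time; "q": joint angles; "joint_vel": joint speeds; "joint_torque": joint torques, N m; "eef_pos": TCP position; "tool_rot": TCP orientation; "contact_force": force on the tool from outside, world axes, zero at the start; "torque": the same for the moment, N m; "gripper_width": opening from 0.0 (shut) to 1.0 (fully open); "grasp_force": force on a finger pad.
Only numpy, scipy, OpenCV 4.12 (cv2) and the standard library are available. Lean on these libraries where they do the work, as an engineer would, in place of code of your own. Each camera call takes 0.05 s, during which the arm holds its last target. There are 200 camera calls.

TASK

The inspection lamp on the assembly bench has been pushed down low over the open sensor box. Raise its arm until the arm lines up with the orange marker on the lamp's dial, then let go and make sure it stays there. Do not shift the sensor box or the marker.

Things in the scene. Friction and masses are not known exactly. Their poses are not given: they have to be found in the camera images.
- lamp_arm (a joint): Angle of the lamp's arm: 0 is level, grows as it rises (stop at 1.35). A straight aluminium bar, 14 mm wide and tall, on a stiff friction hinge with a horizontal axis: it stays where it is left. Its hand grip needs about 3 to 7 N to lift. A white shade, 72 mm across, reaching 38 mm below the bar's centre line, hangs under the bar 172 mm from the hinge.
- lamp_marker (a joint): Angle of the orange marker, on the same scale and axis as joint lamp_arm: the angle wanted of the arm. A needle ending in an orange disc (26 mm across), between the bar and the white dial (140 mm across) behind it. With the arm lined up, the bar crosses the disc's middle and orange shows equally above and below. It is stiff and stays put unless knocked.
- lamp_hinge (a point): The hinge axis at the bar's centre line, 110 mm above the bench. The lamp's dark foot (140 x 130 x 18 mm) is bolted down. x: along the horizontal hinge axis, out of the dial's face; y: horizontal, the way the arm points when level; z: up. These do not turn with the arm. At angle a the arm points along cos(a) y + sin(a) z.
- lamp_grip (a point): Middle of the black rubber hand grip at the arm's free end, 235 mm from the hinge. 58 mm long along the arm, 16 mm wide (along the hinge axis), 18 mm tall, free on both sides and above; it can be pinched across its width from above and turns between the fingers as the arm swings. x: along the hinge axis; y: along the arm, outward; z: square to the arm, upward.
- marker_disc (a point): Centre of the orange marker disc, 85 mm from the hinge axis and 12.5 mm behind the bar's centre line. y: along the marker needle, away from the hinge.
- sensor_box: Loose open grey plastic box, 140 x 100 x 50 mm with a green circuit board inside, standing on the bench under the lamp shade. Origin at the centre of its underside. To be left alone.

How it is judged:
By the outcome, as a careful person would: the job done as asked, in the order asked, and still so for the second after the job is handed in, with the robot touching nothing.
It also fails if it takes over 35 s, if anything falls off the work surface, if the arm or the gripper's body presses on something with over 40 N, if the wrist force passes 120 N, or if a joint passes its speed limit or range.

## Working session

There is one attempt and no reset: what is moved stays moved. The work goes in short steps, Python scripts to look and compute and a shell command to move; the robot and the scene stay as the last step left them, time stands still between calls to the robot, and variables do not carry over. Pictures are saved under pics/ and viewed, at most 10 in all, crops included, and the job is handed in when it is done.

```bash
mkdir -p pics
cat > h.py <<'E'
import numpy as np, cv2
from station import bot
from scipy.spatial.transform import Rotation as R
def ray(cam,px):
    m=bot.camera_model(cam);K=np.array(m["intrinsics"]);Rm=np.array(m["R"]);t=np.array(m["t"])
    p=cv2.undistortPoints(np.array([[px]],float),K,np.array(m["dist_coeffs"]))[0,0]
    return -Rm.T@t, Rm.T@np.array([p[0],p[1],1.])
def proj(cam,X):
    m=bot.camera_model(cam)
    return cv2.projectPoints(np.array(X,float).reshape(-1,1,3),cv2.Rodrigues(np.array(m["R"]))[0],np.array(m["t"],float),np.array(m["intrinsics"]),np.array(m["dist_coeffs"]))[0].reshape(-1,2)
def atdepth(cam,px,D,r=1):
    c,d=ray(cam,px);u,v=np.round(px).astype(int)
    w=D[v-r:v+r+1,u-r:u+r+1];w=w[w>0]
    return c+d*np.median(w) if len(w) else None
E
python3 - <<'E'
from h import *
np.set_printoptions(precision=4,suppress=True)
ims=[]
o=bot.get_obs();print(o["t"],o["eef_pos"],o["tool_rot"],o["gripper_width"])
for c in("side","top"):
    im,D=bot.read_camera(c);cv2.imwrite(f"pics/{c}0.png",im);np.save(f"{c}0.npy",D)
    m=bot.camera_model(c);print(c,"pos",-np.array(m["R"]).T@np.array(m["t"]),"fwd",np.array(m["R"])[2])
    for n in("lamp_hinge","lamp_grip","marker_disc","sensor_box"):
        for r in bot.pinpoint(n,c)[:2]: print(n,r["score"],r["at"],atdepth(c,r["at"],D))
E
```

```text
0.0 [0.1863 0.6485 0.4038] [-0.0001  0.1394  0.9902 -0.0009] 0.9992217415320054
side pos [ 0.1983 -0.4088  0.4242] fwd [ 0.6193  0.6231 -0.4777]
lamp_hinge 0.59 [307.2, 237.9] [ 0.5536 -0.104   0.1253]
lamp_grip 0.7 [174.5, 205.2] [0.4728 0.1064 0.1316]
marker_disc 0.78 [266.0, 204.1] [ 0.5322 -0.0449  0.1654]
sensor_box 0.67 [209.1, 267.9] [0.4938 0.0611 0.0199]
top pos [0.4477 0.0076 0.7479] fwd [ 0.2263 -0.0449 -0.973 ]
lamp_hinge 0.96 [326.5, 225.5] [ 0.564  -0.0951  0.1226]
lamp_grip 0.62 [195.7, 313.6] [0.4728 0.1183 0.1342]
marker_disc 0.56 [295.4, 246.9] [ 0.5325 -0.0373  0.1791]
```

View pics/side0.png

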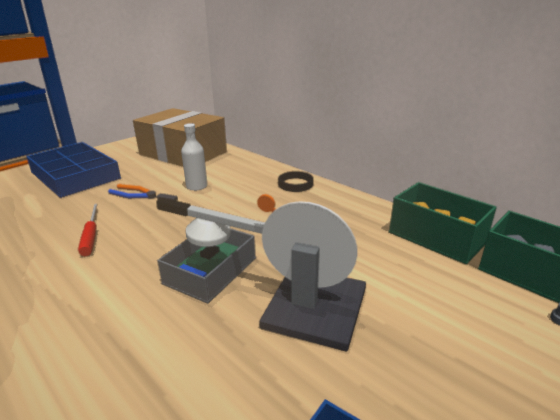

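View pics/top0.png

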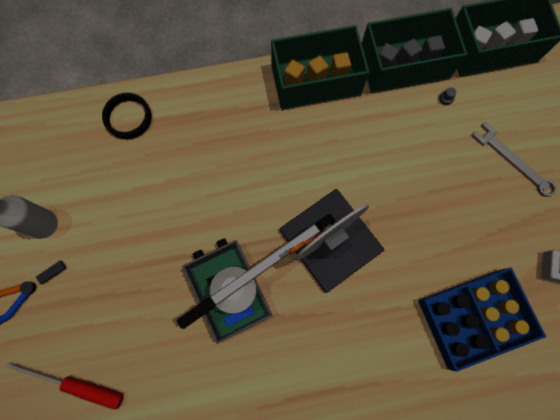

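The side view sees the dial from behind: dial centre is about (308,245), the orange disc (266,203) at the dial's edge, and the grip (174,205). The top view shows the bar running from (325,228) to the grip at (195,314), with orange at about (297,246). Next I'll measure by geometry.

```bash
cat > meas.py <<'E'
from h import *
import sys
from scipy.optimize import least_squares
np.set_printoptions(precision=4,suppress=True)
tag=sys.argv[1]
def cloud(cam,D,M):
    v,u=np.nonzero(M&(D>0));m=bot.camera_model(cam);Rm=np.array(m["R"])
    p=cv2.undistortPoints(np.c_[u,v].astype(float).reshape(-1,1,2),np.array(m["intrinsics"]),np.array(m["dist_coeffs"]))[:,0]
    d=D[v,u];return (np.c_[p*d[:,None],d]-np.array(m["t"]))@Rm
obs={}
for c in("side","top"):
    im,D=bot.read_camera(c);cv2.imwrite(f"pics/{c}{tag}.png",im)
    for n in("lamp_hinge","lamp_grip","marker_disc"):
        r=bot.pinpoint(n,c)
        if r: obs[c,n]=r[0]["at"]; print(c,n,r[0]["score"],r[0]["at"])
    for n in("lamp_arm","lamp_marker"):
        r=bot.trace(n,c)
        if not r: print("no",c,n);continue
        M=r[0]["mask"];P=cloud(c,D,M);np.savez(f"{c}_{n}_{tag}.npz",M=M,P=P)
        print(c,n,r[0]["score"],M.sum(),r[0]["at"],np.median(P,0),P.min(0),P.max(0))
    hsv=cv2.cvtColor(im,cv2.COLOR_BGR2HSV);x=np.array(obs.get((c,"marker_disc"),(280,225)))
    O=cv2.inRange(hsv,(3,150,60),(16,255,255))>0
    yy,xx=np.mgrid[:420,:560];O&=(np.hypot(xx-x[0],yy-x[1])<40)
    P=cloud(c,D,O);v,u=np.nonzero(O)
    print(c,"orange",O.sum(),u.mean(),v.mean(),u.min(),u.max(),v.min(),v.max(),np.median(P,0))
    np.savez(f"{c}_orange_{tag}.npz",M=O,P=P);np.save(f"{c}{tag}_D.npy",D)
def model(p):
    hx,hy,psi,a,mk=p;H=np.array([hx,hy,.11]);y=np.array([-np.sin(psi),np.cos(psi),0]);x=np.array([np.cos(psi),np.sin(psi),0]);z=np.array([0,0,1.])
    return {"lamp_hinge":H,"lamp_grip":H+.235*(np.cos(a)*y+np.sin(a)*z),"marker_disc":H-.0125*x+.085*(np.cos(mk)*y+np.sin(mk)*z)}
def res(p):
    X=model(p);return np.concatenate([proj(c,X[n])[0]-o for (c,n),o in obs.items()])
s=least_squares(res,[.56,-.1,.4,.05,.7],loss="soft_l1")
print("fit",s.x);print({k:np.round(proj(k[0],model(s.x)[k[1]])[0]-o,1).tolist() for k,o in obs.items()})
E
python3 meas.py 1
python3 - <<'E'
import cv2,numpy as np
a=cv2.imread("pics/side1.png")[180:300,150:370];b=cv2.imread("pics/top1.png")[180:340,170:390]
a=cv2.resize(a,None,fx=3.6,fy=3.6*.8/.8,interpolation=2)[:,:400*2]
cv2.imwrite("pics/crop1.png",cv2.resize(a,(792,432)));cv2.imwrite("pics/crop1t.png",cv2.resize(b,(792,576)))
E
```

```text
side lamp_hinge 0.85 [309.3, 241.3]
side lamp_grip 0.68 [173.1, 206.1]
side marker_disc 0.48 [265.9, 204.7]
side lamp_arm 0.97 2314 [205.6, 223.5] [0.4913 0.045  0.1172] [ 0.4573 -0.0457  0.0008] [0.6852 0.3858 0.1367]
side lamp_marker 0.74 266 [268.1, 203.2] [ 0.533  -0.0448  0.1671] [ 0.5267 -0.0574  0.1539] [ 0.5423 -0.0311  0.1796]
side orange 245 266.0122448979592 202.66530612244898 258 274 194 211 [ 0.5328 -0.0445  0.1672]
top lamp_hinge 0.56 [323.5, 223.5]
top lamp_grip 0.74 [196.6, 311.7]
top marker_disc 0.59 [292.1, 248.2]
top lamp_arm 0.81 3225 [233.9, 287.4] [0.5045 0.0548 0.121 ] [ 0.4576 -0.1091 -0.0011] [0.5829 0.1507 0.1793]
top lamp_marker 0.56 149 [297.6, 243.8] [ 0.5348 -0.0445  0.1694] [ 0.5255 -0.0712  0.0019] [ 0.5576 -0.0278  0.1806]
top orange 115 300.9217391304348 244.9913043478261 289 320 233 254 [ 0.5347 -0.0442  0.1736]
fit [ 0.5713 -0.0944  0.4169  0.0564  0.6605]
{('side', 'lamp_hinge'): [0.8, -1.8], ('side', 'lamp_grip'): [-0.5, 0.2], ('side', 'marker_disc'): [-2.8, -0.2], ('top', 'lamp_hinge'): [0.5, -0.8], ('top', 'lamp_grip'): [-1.1, -0.3], ('top', 'marker_disc'): [3.2, 0.3]}
```

View pics/crop1.png

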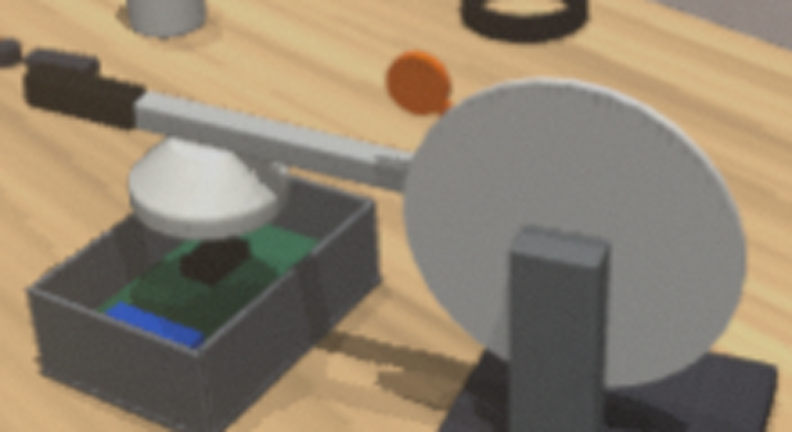

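The full disc is visible at (266,203) in the side view. That is slightly above the network's point, so the marker angle is nearer 0.75. The grip sits at roughly (0.475, 0.12, 0.123). I'll move over it now.

```bash
python3 -m pendant '[[0.06,-0.0275,-0.0275,0,0],[0.06,-0.0275,-0.0275,0,0],[0.06,-0.0275,-0.0275,0,0],[0.06,-0.0275,-0.0275,0,0],[0.06,-0.0275,-0.0275,0,0],[0.06,-0.0275,-0.0275,0,0],[0.06,-0.0275,-0.0275,0,0],[0.06,-0.0275,-0.0275,0,0],[0.06,-0.0275,-0.0275,0,0],[0.06,-0.0275,-0.0275,0,0],[0.06,-0.0275,-0.0275,0,0],[0.06,-0.0275,-0.0275,0,0]]' 40
python3 -m pendant '[[0.06,-0.02,-0.02,0,0],[0.06,0,0,0,7],[0.06,0,0,0,7],[0.06,0,0,0,7],[0.06,0,0,0,7],[0.06,0,0,0,7],[0.06,0,0,0,7],[0.06,0,0,0,7],[0.06,0,0,0,1]]'
cat > refine.py <<'E'
from h import *
import sys
from scipy.optimize import least_squares
np.set_printoptions(precision=4,suppress=True)
t="1"
# top bar cloud: top surface; side orange; dial plane
P=np.load(f"top_lamp_arm_{t}.npz")["P"];P=P[P[:,2]>.112]
ps=0.417
for i in range(5):
    y=np.array([-np.sin(ps),np.cos(ps)]);x=np.array([np.cos(ps),np.sin(ps)])
    s=P[:,:2]@y;e=P[:,:2]@x;k=(abs(e-np.median(e))<.009)
    c=np.polyfit(s[k],e[k],1);ps-=np.arctan(c[0])
z=np.polyfit(s[k],P[k,2],1)
print("heading",ps,"offset e",np.median(e[k]),"z slope->a",np.arctan(z[0]),k.sum(),"s range",s[k].min(),s[k].max())
sh=(.110+.007-z[1])/z[0] if abs(z[0])>.01 else None
print("hinge s from z=.117:",sh,"from grip end (264mm):",np.percentile(s[k],99.5)-.264)
O=np.load(f"side_orange_{t}.npz");Q=np.median(O["P"],0)
print("disc e,s,z",Q[:2]@x,Q[:2]@y,Q[2])
im=cv2.imread(f"pics/side{t}.png");D=np.load(f"side{t}_D.npy")
g=cv2.cvtColor(im,cv2.COLOR_BGR2HSV)
M=((g[...,1]<30)&(g[...,2]>105)).astype(np.uint8);M[:195]=0;M[:,:258]=0;M[295:]=0;M[:,362:]=0
n,l,st,_=cv2.connectedComponentsWithStats(M);b=l==1+st[1:,4].argmax()
from meas0 import cloud
C=cloud("side",D,b);print("dial",b.sum(),"e",np.median(C[:,:2]@x),np.percentile(C[:,:2]@x,[5,95]),"s",np.percentile(C[:,:2]@y,[.3,99.7]),"z",np.percentile(C[:,2],[.3,99.7]))
E
sed -n '/^def cloud/,/return/p' meas.py | cat <(echo "from h import *") - > meas0.py; python3 refine.py
```

```text
t: 2.1
eef_pos: [0.413, 0.2386, 0.4051]
tool_rot: [0.0, 0.139, 0.99, 0.0]
contact_force: [0.7, 0.4, 0.2]
gripper_width: 0.708
grasp_force: 0.0
t: 2.85
eef_pos: [0.4261, 0.2157, 0.4049]
tool_rot: [0.0, 0.547, 0.837, 0.0]
contact_force: [0.1, 0.0, 0.2]
gripper_width: 0.705
grasp_force: 0.0
heading 0.42926748985986946 offset e 0.4797024219217416 z slope->a 0.04991164024338886 1907 s range -0.3391671188973498 -0.06136952278085812
hinge s from z=.117: -0.3774217814041015 from grip end (264mm): -0.32740944428977947
disc e,s,z 0.4659429178379152 -0.2621947668167424 0.1671789319619173
dial 5298 e 0.4594040534697585 [0.4575 0.4609] s [-0.3931 -0.2465] z [0.0482 0.1802]
```

```bash
python3 -m pendant '[[0.06,-0.036,0.0014,0,-1],[0.06,-0.036,0.0014,0,0],[0.06,-0.036,0.0014,0,0],[0.06,0,0,0.02,0],[0.06,0,0,0.02,0],[0.06,0,0,0,0]]'
python3 - <<'E'
from h import *
for c in("side","top"):
    im,D=bot.read_camera(c);cv2.imwrite(f"pics/{c}2.png",im)
a=cv2.imread("pics/side2.png")[100:300,80:380];b=cv2.imread("pics/top2.png")[180:380,100:400]
cv2.imwrite("pics/c2.png",np.vstack([cv2.resize(a,(450,300)),cv2.resize(b,(450,300))]))
E
```

```text
t: 3.35
eef_pos: [0.4739, 0.1184, 0.362]
tool_rot: [-0.001, 0.537, 0.844, -0.002]
contact_force: [-1.2, 0.1, 0.3]
gripper_width: 0.704
grasp_force: 0.0
```

View pics/c2.png

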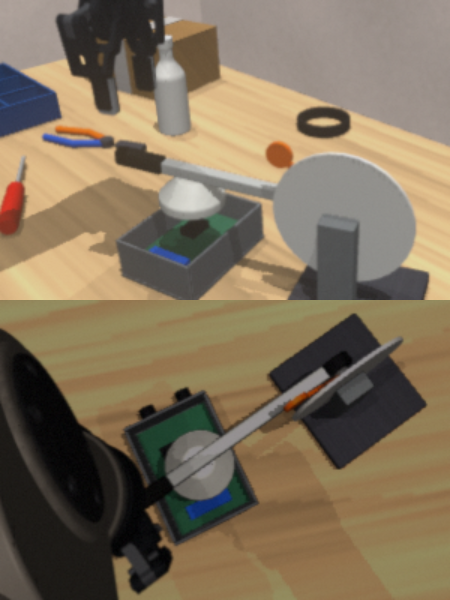

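The side view (top half) shows the open fingers straddling the grip from above. The top view shows the gripper over the end of the arm. I'll descend and pinch.

```bash
python3 -m pendant '[[0.06,0,0,0.025,0],[0.06,0,0,0.025,0],[0.06,0,0,0.02,0],[0.06,0,0,0.014,0],[0.06,0,0,0,0]]' 
python3 -m pendant '[[0.025,0,0,0,0],[0.025,0,0,0,0],[0.0,0,0,0,0],[0.0,0,0,0,0],[0.0,0,0,0,0],[0.0,0,0,0,0]]' 40
```

```text
t: 3.87
eef_pos: [0.4744, 0.1199, 0.2795]
tool_rot: [-0.001, 0.536, 0.844, -0.001]
contact_force: [-0.2, -0.1, -0.4]
gripper_width: 0.7
grasp_force: 0.0
t: 4.37
eef_pos: [0.475, 0.1193, 0.2813]
tool_rot: [-0.0, 0.538, 0.843, 0.0]
contact_force: [-2.3, 0.2, 2.8]
gripper_width: 0.174
grasp_force: 44.4
```

Gripped at 44 N with a 15 mm opening. Now I'll lift along the arc to about 0.70 rad.

```bash
python3 -m pendant '[[0,-0.0018,0,-0.0188,0],[0,-0.0033,0,-0.0186,0],[0,-0.0048,0,-0.0183,0],[0,-0.0062,0,-0.0178,0],[0,0,0,0,0]]' 
python3 -m pendant '[[0,-0.0076,0,-0.0173,0],[0,-0.009,0,-0.0166,0],[0,-0.0102,0,-0.0159,0],[0,-0.0123,0,-0.0159,0],[0,0,0,0,0],[0,0,0,0,0]]'
python3 meas.py 3
python3 - <<'E'
from h import *
a=cv2.imread("pics/side3.png")[100:300,150:380];b=cv2.imread("pics/top3.png")[180:340,170:390]
cv2.imwrite("pics/c3.png",cv2.resize(a,(690,600),interpolation=2))
E
```

```text
t: 4.78
eef_pos: [0.4821, 0.1034, 0.3563]
tool_rot: [0.0, 0.539, 0.843, 0.001]
contact_force: [-2.7, -3.1, -1.0]
gripper_width: 0.172
grasp_force: 43.1
t: 5.28
eef_pos: [0.498, 0.0689, 0.4194]
tool_rot: [-0.0, 0.538, 0.843, -0.0]
contact_force: [-2.1, -1.7, 1.9]
gripper_width: 0.176
grasp_force: 43.3
side lamp_hinge 0.71 [310.0, 240.4]
side lamp_grip 0.84 [188.5, 130.0]
side marker_disc 0.52 [263.8, 203.3]
side lamp_arm 0.82 2451 [215.8, 171.3] [0.5048 0.0211 0.2073] [ 0.4732 -0.0537  0.0005] [0.8903 0.5248 0.2796]
side lamp_marker 0.8 224 [268.1, 201.6] [ 0.5325 -0.045   0.1676] [ 0.5267 -0.0559  0.1553] [ 0.5403 -0.0324  0.1798]
side orange 230 265.8652173913043 202.9913043478261 258 274 195 211 [ 0.5323 -0.0448  0.1668]
top lamp_hinge 0.58 [324.6, 221.9]
top marker_disc 0.72 [294.3, 248.0]
top lamp_arm 0.67 1968 [259.6, 258.8] [0.5251 0.0147 0.2008] [ 0.4685 -0.1269 -0.0005] [0.605  0.0437 0.5739]
top lamp_marker 0.51 184 [301.8, 242.2] [ 0.5371 -0.0512  0.1674] [ 0.5256 -0.0958  0.0017] [ 0.5731 -0.0279  0.1807]
top orange 146 300.986301369863 244.72602739726028 289 321 232 254 [ 0.5354 -0.0451  0.1695]
fit [ 0.5717 -0.0939  0.4118  0.6651  0.6715]
{('side', 'lamp_hinge'): [-0.0, -1.1], ('side', 'lamp_grip'): [0.8, 0.4], ('side', 'marker_disc'): [-0.4, 0.4], ('top', 'lamp_hinge'): [-0.9, 0.7], ('top', 'marker_disc'): [0.8, -0.2]}
```

View pics/c3.png

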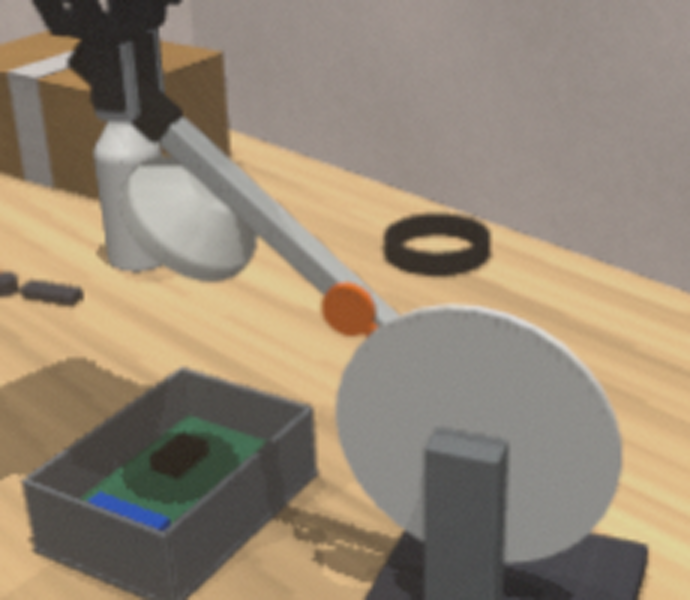

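The disc (266,203) now sits in front of the bar, with the bar's midline passing slightly above and to the right of it, so they're close. I'll fit edges over both poses for an accurate difference.

```bash
cat > edge.py <<'E'
from h import *
import sys
from scipy.optimize import least_squares
np.set_printoptions(precision=4,suppress=True)
tags=sys.argv[1].split(",");a0=[float(v) for v in sys.argv[2].split(",")]
def pt(p,a,s,e,n):
    y=np.array([-np.sin(p[2]),np.cos(p[2]),0]);x=np.array([np.cos(p[2]),np.sin(p[2]),0]);z=np.array([0,0,1.])
    return np.array([p[0],p[1],.11])+np.outer(s,np.cos(a)*y+np.sin(a)*z)+e*x+n*(np.cos(a)*z-np.sin(a)*y)
p0=np.array([.571,-.096,.425]);E=[]
for i,t in enumerate(tags):
  for c,rng in(("side",{1:(.105,.2),-1:(.105,.132)}),("top",{1:(.105,.135),-1:(.105,.135)})):
    im=cv2.imread(f"pics/{c}{t}.png");h=cv2.cvtColor(im,cv2.COLOR_BGR2HSV).astype(np.float32)
    S=cv2.GaussianBlur(h[...,1],(0,0),.6)
    for sg,(lo,hi) in rng.items():
      s=np.arange(lo,hi,.004);A=proj(c,pt(p0,a0[i],s,0,0));B=proj(c,pt(p0,a0[i],s,sg*.007,sg*.007))
      T=A[-1]-A[0];T/=np.linalg.norm(T);N=np.array([-T[1],T[0]]);N*=np.sign((B-A)[0]@N)
      for k in range(len(s)):
        d=np.arange(-2,11,.1);q=A[k]+d[:,None]*N
        pr=cv2.remap(S,q[None,:,0].astype(np.float32),q[None,:,1].astype(np.float32),1)[0]
        g=np.gradient(cv2.GaussianBlur(pr[None],(0,0),6)[0]);g[:5]=g[-5:]=0
        j=g.argmax()
        if g[j]>.8: E.append((c,i,sg,s[k],q[j],N))
O=[(t,np.array([np.nonzero(M)[1].mean(),np.nonzero(M)[0].mean()])) for t in tags for M in [np.load(f"side_orange_{t}.npz")["M"]]]
nt=len(tags)
def res(v,full=False):
    p=v[:3];a=v[3:3+nt];m=v[3+nt];sh={"side":v[4+nt:6+nt],"top":v[6+nt:8+nt]};r=[]
    for c in("side","top"):
      for i in range(nt):
        for sg in(1,-1):
          L=[e for e in E if e[:3]==(c,i,sg)]
          if L:
            X=proj(c,np.vstack([pt(p,a[i],[e[3]],sg*.007,sg*.007) for e in L]))+sh[c]
            rr=[(x-e[4])@e[5]/.5/np.sqrt(len(L)/4) for x,e in zip(X,L)]
            if full: print(c,tags[i],sg,len(L),np.median(np.array(rr))*.5*np.sqrt(len(L)/4))
            r+=rr
    for t,o in O: r+=list((proj("side",pt(p,m,[.085],0,0)-np.array([.0125*np.cos(p[2]),.0125*np.sin(p[2]),0]))[0]+sh["side"]-o)/.4)
    return np.r_[r,v[4+nt:]/1.5]
s=least_squares(res,np.r_[p0,a0,.73,0,0,0,0],loss="soft_l1")
cov=np.linalg.pinv(s.jac.T@s.jac);sd=np.sqrt(np.diag(cov))
print("x",s.x);print("sd",sd);res(s.x,True)
i=2+nt;print("last arm - marker",s.x[i]-s.x[i+1],"sd",np.sqrt(cov[i,i]+cov[i+1,i+1]-2*cov[i,i+1]))
t=tags[-1];im=cv2.imread(f"pics/side{t}.png");K=4;big=cv2.resize(im[130:260,200:350],None,fx=K,fy=K,interpolation=2)
for sg,col in((1,(0,255,0)),(-1,(255,0,0)),(0,(0,255,255))):
    q=(proj("side",pt(s.x[:3],s.x[i],np.arange(0,.24,.01),sg*.007,sg*.007))+s.x[4+nt:6+nt]-[200,130]+.5)*K
    for u in q: cv2.circle(big,tuple(int(w) for w in u),1,col,-1)
cv2.imwrite(f"pics/ov{t}.png",big)
E
python3 edge.py 1,3 .05,.69
```

```text
x [ 0.5734 -0.0976  0.3985  0.0145  0.6375  0.6402  0.6797 -2.1972  0.6262
  1.7037]
sd [0.0027 0.0041 0.0182 0.0156 0.0155 0.0209 1.5839 1.5854 1.5514 2.5412]
side 1 1 24 0.4373125361106743
side 1 -1 7 0.5645741333335071
side 3 1 24 0.6229152498581475
side 3 -1 7 0.3739599932537457
top 1 1 8 0.22750396973388037
top 1 -1 8 0.27978628396097205
top 3 1 8 0.4024900367939714
top 3 -1 8 0.4171871835318761
last arm - marker -0.0026644382180366355 sd 0.009877983121153787
```

View pics/ov3.png

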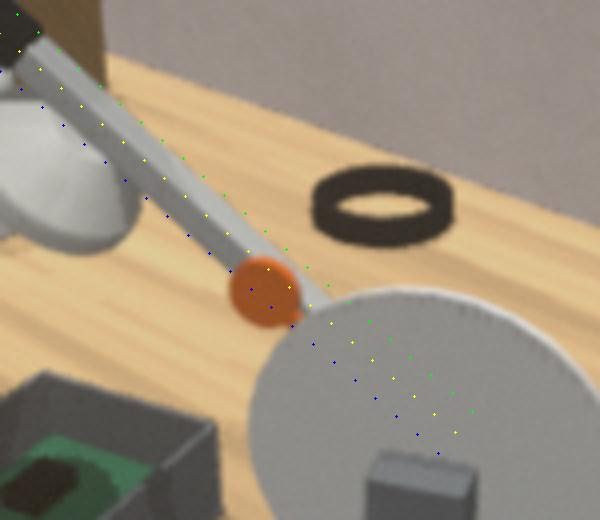

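```bash
sed -i 's#return np.r_\[r,v\[4+nt:\]/1.5\]#return np.r_[r,v[4+nt:]/1.5,(v[2]-.43)/.01,[(w-b)/.015 for w,b in zip(a,a0)]]#' edge.py; python3 edge.py 1,3 .057,.703; python3 edge.py 3 .703
```

```text
x [ 0.5741 -0.0935  0.4278  0.0424  0.6645  0.6718  1.6015 -0.6281 -0.0899
  1.6682]
sd [0.0026 0.0037 0.0089 0.0098 0.0102 0.017  2.027  1.1542 1.3593 2.2491]
side 1 1 24 0.4811669363044453
side 1 -1 7 0.5857995730884935
side 3 1 24 0.6083460516913481
side 3 -1 7 0.5119357867008782
top 1 1 8 0.17621045662500243
top 1 -1 8 0.3754453678271898
top 3 1 8 0.7140492831488278
top 3 -1 8 0.3884404234920889
last arm - marker -0.007316695006558405 sd 0.009677390743463087Traceback (most recent call last):
  File "edge.py", line 38, in <module>
    s=least_squares(res,np.r_[p0,a0,.73,0,0,0,0],loss="soft_l1")
    return func(*args, **kwargs)
    result = trf(vector_fun.fun, vector_fun.jac, x0, f0, J0, lb, ub, ftol, xtol,
                 gtol, max_nfev, x_scale, loss_function, tr_solver,
                 tr_options.copy(), verbose, callback=callback_wrapped)
    return trf_no_bounds(
        fun, jac, x0, f0, J0, ftol, xtol, gtol, max_nfev, x_scale,
        loss_function, tr_solver, tr_options, verbose, callback=callback)
    J = jac(x)
    self._update_jac()
    ~~~~~~~~~~~~~~~~^^
    self.J = 
[... 571 characters left out ...]
                ^^^
    df = [f_eval - f0 for f_eval in f_evals]
                                    ^^^^^^^
    f = np.atleast_1d(self.fun(x, *self.args, **self.kwargs))
                      ~~~~~~~~^^^^^^^^^^^^^^^^^^^^^^^^^^^^^^
    return np.atleast_1d(self.fun(x))
                         ~~~~~~~~^^^
    return self.f(x, *self.args, **self.kwargs)
           ~~~~~~^^^^^^^^^^^^^^^^^^^^^^^^^^^^^^
  File "edge.py", line 32, in res
    X=proj(c,np.vstack([pt(p,a[i],[e[3]],sg*.007,sg*.007) for e in L]))+sh[c]
      ~~~~^^^^^^^^^^^^^^^^^^^^^^^^^^^^^^^^^^^^^^^^^^^^^^^^^^^^^^^^^^^^^
  File "h.py", line 9, in proj
    m=bot.camera_model(cam)
ValueError: time passes only in moves, steps and waits
```

```bash
sed -i 's/^def ray/_c={}\ndef cm(c):\n    if c not in _c:_c[c]=bot.camera_model(c)\n    return _c[c]\ndef ray/; s/m=bot.camera_model(cam)/m=cm(cam)/' h.py
python3 - <<'E'
from h import *
np.set_printoptions(precision=4,suppress=True)
ps=.428;x=np.array([np.cos(ps),np.sin(ps)]);y=np.array([-np.sin(ps),np.cos(ps)])
for t in "13":
    for f in("orange","lamp_arm"):
        P=np.load(f"side_{f}_{t}.npz")["P"];e=P[:,:2]@x;s=P[:,:2]@y;z=P[:,2]
        if f=="orange":
            k=abs(e-np.median(e))<.004;print(t,"disc",k.sum(),np.median(e),"s",s[k].mean(),(s[k].min()+s[k].max())/2,"z",z[k].mean(),(z[k].min()+z[k].max())/2); ds,dz=s[k].mean(),z[k].mean()
        else:
            h=-.325;a={"1":.05,"3":.68}[t]
            u=(s-h)*np.cos(a)+(z-.11)*np.sin(a);n=-(s-h)*np.sin(a)+(z-.11)*np.cos(a)
            k=(u>.1)&(u<.132)&(abs(n)<.02)&(e>.45)&(e<.5)
            print("arm n pct",np.percentile(n[k],[1,5,50,95,99]),"e",np.percentile(e[k],[1,10,50,90,99]),k.sum())
            b=(u>.105)&(u<.2)&(abs(n)<.02)&(e>.45)&(e<.5)
            B=[];
            for lo in np.arange(.104,.2,.008):
                q=b&(u>=lo)&(u<lo+.008)
                if q.sum()>10: B.append((lo+.004,np.percentile(n[q],2),np.percentile(n[q],98),q.sum()))
            print(np.array(B))
            print("disc u,n",(ds-h)*np.cos(a)+(dz-.11)*np.sin(a),-(ds-h)*np.sin(a)+(dz-.11)*np.cos(a))
E
sed -i 's#soft_l1#linear#' edge.py; python3 edge.py 1,3 .057,.703 | head -2; python3 edge.py 1,3 .057,.703 | tail -1
```

```text
1 disc 242 0.4662017692816382 s -0.2615498850790557 -0.26153913269078266 z 0.16719829249603144 0.1667759486665648
arm n pct [-0.0035 -0.0025  0.0077  0.0101  0.0105] e [0.4725 0.4734 0.475  0.4831 0.4861] 219
[[  0.108   -0.0028   0.0103  47.    ]
 [  0.116   -0.003    0.0101  55.    ]
 [  0.124   -0.0028   0.0103  53.    ]
 [  0.132   -0.0025   0.0106  54.    ]
 [  0.14    -0.0199   0.0102  92.    ]
 [  0.148   -0.0192   0.0103 154.    ]
 [  0.156   -0.0187   0.0104 157.    ]
 [  0.164   -0.0187   0.0101 147.    ]
 [  0.172   -0.0177   0.0107 128.    ]
 [  0.18    -0.019    0.0104 124.    ]
 [  0.188   -0.019    0.0107 102.    ]
 [  0.196   -0.019    0.0104  77.    ]]
disc u,n 0.0662295419420366 0.053955625490680975
3 disc 230 0.46601159270591097 s -0.2613263053184138 -0.2608683427147075 z 0.16678919739441728 0.1664600195371578
arm n pct [-0.0043 -0.0035  0.0061  0.0091  0.0095] e [0.4723 0.4735 0.4748 0.4821 0.4845] 266
[[  0.108   -0.0034   0.0093  56.    ]
 [  0.116   -0.0041   0.0092  65.    ]
 [  0.124   -0.0041   0.0095  68.    ]
 [  0.132   -0.0037   0.0094  68.    ]
 [  0.14    -0.0196   0.0096  80.    ]
 [  0.148   -0.0197   0.0094 153.    ]
 [  0.156   -0.0193   0.0094 179.    ]
 [  0.164   -0.0191   0.0095 175.    ]
 [  0.172   -0.0188   0.0092 179.    ]
 [  0.18    -0.0195   0.0094 172.    ]
 [  0.188   -0.0195   0.0093 162.    ]
 [  0.196   -0.0192   0.0088 138.    ]]
disc u,n 0.08521957904769488 0.004120155584396865
x [ 0.5737 -0.0935  0.4287  0.0469  0.6692  0.6781  1.5977 -0.5327 -0.27
  1.4936]
last arm - marker -0.008956956902937518 sd 0.007802699711481483
```

The depth data puts the disc about 1.3 mm above the bar's midline, and the edge fit says 0.8 mm. I'll nudge the arm up by about 0.011 rad and measure again.

```bash
python3 -m pendant '[[0,-0.0008,0,-0.001,0],[0,-0.0008,0,-0.001,0],[0,0,0,0,0],[0,0,0,0,0]]'
cat > dep.py <<'E'
from h import *
import sys
def run(t,a=.68,h=-.325,ps=.428):
    x=np.array([np.cos(ps),np.sin(ps)]);y=np.array([-np.sin(ps),np.cos(ps)])
    def un(f):
        P=np.load(f"side_{f}_{t}.npz")["P"];s=P[:,:2]@y-h;z=P[:,2]-.11
        return P[:,:2]@x,s*np.cos(a)+z*np.sin(a),-s*np.sin(a)+z*np.cos(a)
    e,u,n=un("orange");k=abs(e-.466)<.005;d=n[k].mean()
    e,u,n=un("lamp_arm");k=(abs(n)<.025)&(e>.45)&(e<.5)
    p=lambda lo,hi,q:np.percentile(n[k&(u>lo)&(u<hi)],q)
    mid=(p(.104,.134,3)+p(.104,.134,97))/2;sl=(p(.17,.2,98)-p(.104,.134,98))/.066
    print(t,"depth: disc n",d,"bar mid",mid,"slope",sl,"arm-marker",(mid-d)/.085)
for t in sys.argv[1:]: run(t)
E
python3 meas.py 4 >/dev/null; python3 dep.py 3 4; python3 edge.py 1,4 .057,.713 | tail -1;python3 edge.py 1,3,4 .057,.703,.713 | tail -1
```

```text
t: 6.22
eef_pos: [0.4988, 0.0674, 0.4215]
tool_rot: [-0.0, 0.538, 0.843, -0.0]
contact_force: [0.2, -4.5, -11.6]
gripper_width: 0.177
grasp_force: 41.6
3 depth: disc n 0.004120155584396866 bar mid 0.0026168803404272288 slope -0.0014043433730896043 arm-marker -0.017685591105525148
last arm - marker 0.0023254269774790615 sd 0.007793042715956118
last arm - marker 0.002536666943229071 sd 0.0064927868035834875Traceback (most recent call last):
  File "dep.py", line 13, in <module>
    for t in sys.argv[1:]: run(t)
                           ~~~^^^
  File "dep.py", line 9, in run
    e,u,n=un("lamp_arm");k=(abs(n)<.025)&(e>.45)&(e<.5)
          ~~^^^^^^^^^^^^
  File "dep.py", line 6, in un
    P=np.load(f"side_{f}_{t}.npz")["P"];s=P[:,:2]@y-h;z=P[:,2]-.11
      ~~~~~~~^^^^^^^^^^^^^^^^^^^^^
    fid = stack.enter_context(open(os.fspath(file), "rb"))
                              ~~~~^^^^^^^^^^^^^^^^^^^^^^^
FileNotFoundError: [Errno 2] No such file or directory: 'side_lamp_arm_4.npz'
```

```bash
python3 -m pendant '[[0.05,0,0,0,0],[0.05,0,0,0,0],[0.05,0,0,0,0],[0.05,0,0,0,0]]'
python3 -m pendant '[[0.05,0,0,-0.02,0],[0.05,0,0,-0.03,0],[0.05,0,0,-0.035,0],[0.05,0.02,0,-0.03,0],[0.05,0.03,0,-0.02,0],[0.05,0.03,0,0,0],[0.05,0,0,0,0]]'
python3 meas.py 5 | grep -E "lamp_arm|fit|no"; python3 dep.py 3 5; python3 edge.py 1,3,5 .057,.703,.713 | tail -1
python3 - <<'E'
from h import *
a=cv2.imread("pics/side5.png")[80:300,150:380];b=cv2.imread("pics/top5.png")[180:340,170:390]
cv2.imwrite("pics/c5.png",np.hstack([cv2.resize(a,(460,440),interpolation=2),cv2.resize(b,(340,440))]))
E
```

```text
t: 7.15
eef_pos: [0.4995, 0.0686, 0.423]
tool_rot: [0.001, 0.537, 0.844, 0.001]
contact_force: [-1.6, -0.0, 0.1]
gripper_width: 0.588
grasp_force: 0.0
t: 7.73
eef_pos: [0.4632, 0.1462, 0.5589]
tool_rot: [-0.0, 0.534, 0.846, 0.003]
contact_force: [-0.6, 0.1, 0.4]
gripper_width: 0.584
grasp_force: 0.0
side lamp_arm 0.78 2863 [213.5, 167.3] [0.5021 0.0237 0.2127] [ 0.474  -0.0657 -0.3098] [1.7705 2.1856 0.2847]
top lamp_arm 0.55 3497 [242.4, 271.6] [0.5107 0.0371 0.2174] [ 0.4736 -0.1271 -0.0016] [0.6039 0.1458 0.2866]
fit [ 0.5695 -0.0959  0.4013  0.6934  0.7192]
3 depth: disc n 0.004120155584396866 bar mid 0.0026168803404272288 slope -0.0014043433730896043 arm-marker -0.017685591105525148
5 depth: disc n 0.004080378956038998 bar mid 0.004458228479495669 slope 0.00682139456744871 arm-marker 0.00444528851125495
last arm - marker 0.0025024893787887192 sd 0.0064936534515059605
```

View pics/c5.png

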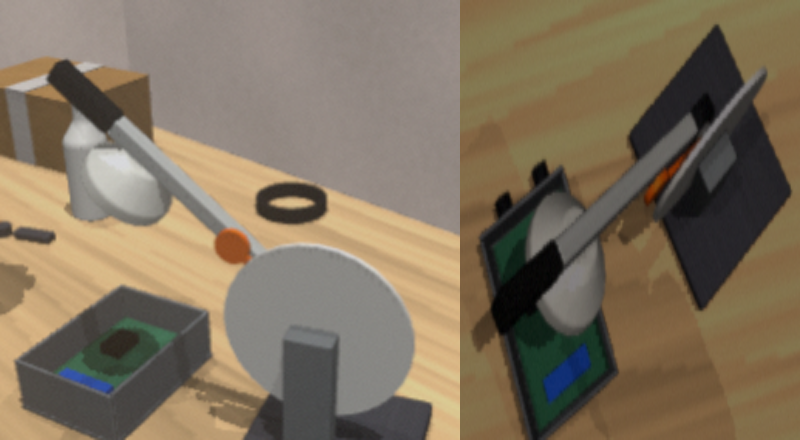

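The gripper is clear and the arm has stayed up. Both the edge fit (+0.0025 rad) and the depth check (+0.004 rad) show it lined up with the disc. The box and marker haven't moved: the box is at about (205,252) and the disc at (266,203) in the full side picture. Handing in.

```bash
python3 -c "
from station import bot
print(bot.hand_in())"
```

```text
the job is handed in; nothing more can be done
None
```

I raised the lamp arm until it lined up with the orange marker (within about 0.005 rad by both measurements), let go and checked that it stayed; the box and marker show no movement in the pictures, and the job is handed in.

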